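# Tip a pair of module housings from the transfer boat into the empty compartment

### The arm

A 6-joint arm with a two-finger parallel gripper is mounted at the origin on a cart in front of the work surface, level with it; the furniture and walls round the work are solid. World frame = base frame: x ahead of the robot, y to its left, z up, the work surface at z = 0. Lengths are in m, angles in rad, forces in N, time in s.
With the tool pointing down it reaches from about 0.35 to 0.975 m from the base axis. Payload 4.9 kg.
Tool frame: the origin (TCP) lies at the very end of the fingers, on their centre line; the grasp point (between the pads) lies 19 mm behind it (pinch_z is the distance from the TCP to the grasp point, in m); z points along the fingers, y is the line along which they close (so a half turn about z gives the same grasp; the last joint's range is limited). The gripper opens to 85 mm and grips with 20 to 120 N. Pads are 22 mm wide; open, the fingers measure 114 mm over their backs; the gripper's body (76 mm by 85 mm) begins 54 mm behind the grasp point. The pads swing forward as they close: fully open they stand 13 mm farther back than shut.
Start: joints at [-1.327, 0.053, 1.613, -0, 1.476, -0.119], TCP at [0.222, -0.584, 0.231] pointing down, gripper open.
Joint ranges: [-3.01, 3.01], [-1.01, 2.22], [0.06, 2.58], [-1.02, 4.17], [0.09, 2.62], [-3.14, 3.14]. Speed limits (rad/s): [2.57, 2.57, 3.14, 3.14, 3.14, 3.14].

### API

Orientations are given as a unit quaternion [w, x, y, z].
In Python, from plant import * gives the robot as it stands. The module is installed in compiled form; this text tells all that it offers.
- The arm moves only by the tool play_rows, never from a script. Its arguments are lists of equal length, an entry for each row: "linear": the shift along the world's x, y, z in m, a list of three; "turn": the turn about the world's z in degrees. A call has 1 to 8 rows; each row shifts and turns the commanded pose from where the row before left it; what a row does not reach is not made up. A row lasts 1/8 s, in which the tool goes at most 62.5 mm and 10.7 degrees, less where a joint would pass 70% of its speed; a pose out of reach is approached as far as the arm can. A call is refused whole if a number of a shift passes 0.0625 or a number of a turn 10.7, either way. A call with a gripper value outside its range is refused whole. "hand" is the finger opening in m, from 0 to 0.0854, set as the call begins (left out, the last holds). The fingers move at their own pace and stop on an object; the grip force is fixed at half the most. Time passes only in rows, so rows that do not move let the fingers close. It gives the time, the measured TCP pose, the force, the opening and the grip force at its end, in the units of the state.
- state(): the state, without advancing time (a new reading comes with each control period).
- grab_frame(name): name is "side" or "top" or "wrist"; returns the picture (384x512x3 uint8, red, green, blue); there is no depth.
- camera_info(name): a dict with "camera_matrix" (3x3 intrinsics, pixels), "distortion" ([k1, k2, p1, p2, k3] as OpenCV has them; the pictures are not rectified), "origin" and "attitude" of the camera in the world; the wrist camera has in their place "mount" (4x4, takes a point from camera to tool coordinates, whose origin is the TCP and whose axes are the flange's). Camera axes: x right, y down, z forward; pixel columns grow to the right and rows downward; lengths in m; the calibration is good to about 2 mm. A picture is of the moment at which its call begins: read the wrist's pose just before it. camera_info takes no time and is no camera call.
- job_done(): hands the job in; it is judged then, once.
Trained networks look in the newest picture that a camera, given by its name, has taken for a name from the list of things; names that differ only in an ending like _2 or _b are one class to them, and where a whole thing is asked for, a point or a joint stands for the part that bears it (a point fixed in the world has none). Each returns a list of dicts, best first, with "p" (0 to 1); they miss things now and then, are a little off and sometimes report something else, mostly with a low value. They report only what shows in the picture. A call takes as long as a camera call. They do not tell look-alikes from the thing itself.
- trace(camera, thing): "region" (384x512 bool, what is visible of it) and "location" ([column, row] in pixels, amid what is visible of it).
The state is a dict: "time": time; "joint_pos": joint angles; "joint_vel": joint speeds; "joint_efforts": joint torques, N m; "tool_pos": TCP position; "tool_rot": TCP orientation; "contact_force": force on the tool from outside, world axes, zero at the start; "ft_torque": the same for the moment, N m; "gripper_width": opening from 0.0 (shut) to 1.0 (fully open); "grasp_force": force on a finger pad.
Only numpy, scipy, OpenCV 4.12 (cv2) and the standard library are available. Lean on these libraries where they do the work, as an engineer would, in place of code of your own. Each camera call takes 0.05 s, during which the arm holds its last target. There are 200 camera calls.

### The job

Pick up the steel transfer boat, hold its lip just above the dividers at the one empty compartment of the black tray and tip it, so that both gold housings slide in and lie flat and upright on the pink liner. Never touch any gold housing with the gripper, and do not disturb those already stored. Then stand the empty boat level on the middle of its blue mat again, lengthwise as it was.

Things in the scene. Friction and masses are not known exactly. Their poses are not given: they have to be found in the camera images.
- boat: Steel transfer boat, loose, 0.16 kg empty: 134 long (its y) x 67 wide (x), floor 2 thick; side walls 16 high, back wall at y = -67, open lip at y = +67. A rib 8 wide, 12 high along the middle leaves two lanes 28 wide, a housing at the back of each. Slippery: carried level and smoothly the housings stay; they slide from 13-20 degrees of tilt and all run out at 35. Origin: centre of underside.
- boat_grip (a point): Point in the boat's upright black grip (42 long along the boat's y, 12 thick along its x, 42 to 82 above its underside). The point is 64 above the underside, at boat y = -15, x = 0, 82 behind the lip. Fingers close along the boat's x, one over each lane, clear of the housings.
- boat_lip (a point): Middle of the boat's open lip, on its underside (boat y = +67, x = 0, z = 0). The lip is 67 wide.
- housing_a: Housing in the boat, in the lane at the boat's -x at the start: gold-plated flanged module housing, 60 long (its y) x 24 wide (its x) x 10 high (its z, up), open cavity on top; origin: centre of its underside. About 0.035 kg.
- housing_b: Housing in the boat, in the lane at the boat's +x at the start: gold-plated flanged module housing, 60 long (its y) x 24 wide (its x) x 10 high (its z, up), open cavity on top; origin: centre of its underside. About 0.035 kg.
- tray: Black divided tray, fixed: 168 (its x) x 192 (its y) x 28 high; walls and dividers 4 thick, all 28 high; 2 x 2 compartments, each 78 (tray x) x 90 (tray y) inside, centres at x = +-41, y = +-47; floor 3 thick. Origin: centre of underside, on the bench.
- liner_empty: Pink liner on the floor of the one empty compartment (the other three have such liners too, with two housings on each): 76 (its x) x 88 (its y) x 3, axes parallel to the tray's. Origin: centre of its underside = centre of the compartment, 3 above the bench. The liner's top is 22 below the tray's rim.
- mat: Blue mat, fixed on the bench: 200 long (its y) x 120 wide (its x) x 3 thick, small steel stud at one corner; the boat stands lengthwise on its middle. Origin: centre of underside.
- stored_1: Stored in another compartment: gold-plated flanged module housing, 60 long (its y) x 24 wide (its x) x 10 high (its z, up), open cavity on top; origin: centre of its underside. 
- stored_2: Stored in another compartment: gold-plated flanged module housing, 60 long (its y) x 24 wide (its x) x 10 high (its z, up), open cavity on top; origin: centre of its underside. 
- stored_3: Stored in another compartment: gold-plated flanged module housing, 60 long (its y) x 24 wide (its x) x 10 high (its z, up), open cavity on top; origin: centre of its underside. 
- stored_4: Stored in another compartment: gold-plated flanged module housing, 60 long (its y) x 24 wide (its x) x 10 high (its z, up), open cavity on top; origin: centre of its underside. 
- stored_5: Stored in another compartment: gold-plated flanged module housing, 60 long (its y) x 24 wide (its x) x 10 high (its z, up), open cavity on top; origin: centre of its underside. 
- stored_6: Stored in another compartment: gold-plated flanged module housing, 60 long (its y) x 24 wide (its x) x 10 high (its z, up), open cavity on top; origin: centre of its underside. 
Not all that is in view belongs to the job. Leave any orange look-alike of the liner_empty alone.

How it is judged:
On the way, in this order (a step that is already met when the one before it is completed fails the run):
1. the boat is lifted off its mat with both housings in its lanes (height (world z) of boat above 0.025 m and y of housing_a in the frame of boat between -0.06 and 0.055 m and x of housing_a in the frame of boat between -0.032 and 0.032 m and z of housing_a in the frame of boat between -0.012 and 0.012 m and y of housing_b in the frame of boat between -0.06 and 0.055 m and x of housing_b in the frame of boat between -0.032 and 0.032 m and z of housing_b in the frame of boat between -0.012 and 0.012 m), for 0.2 s.
2. both housings lie flat and upright in the empty compartment (x of housing_a in the frame of liner_empty between -0.03 and 0.03 m and y of housing_a in the frame of liner_empty between -0.022 and 0.022 m and z of each of housing_a, housing_b in the frame of liner_empty below 0.008 m and angle between each of housing_a, housing_b's own z axis and vertical below 0.12 rad and x of housing_b in the frame of liner_empty between -0.03 and 0.03 m and y of housing_b in the frame of liner_empty between -0.022 and 0.022 m), for 0.2 s.
At the end, for the whole second after the job is handed in: Both housings rest flat (0.12 rad) and upright on the empty compartment's liner, centres within 30 mm (x) and 22 mm (y) of its middle; the boat stands level on the mat, centre within 35 mm of the mat's, lengthwise within 0.3 rad either way round, released and at rest (all of step 2 and linear speed of each of housing_a, housing_b, boat below 0.02 m/s and horizontal distance between boat and mat below 0.035 m and angle between the y axis of boat and the y axis of mat, either way round below 0.3 rad and z of boat in the frame of mat below 0.007 m and angle between boat's own z axis and vertical below 0.05 rad); the robot touches nothing.
It fails at once if the gripper or arm touches a gold housing (over 0.5 N) (contact force between any of the fingers, the arm and housing_a above 0.5 N or contact force between any of the fingers, the arm and housing_b above 0.5 N or contact force between any of the fingers, the arm and stored_1 above 0.5 N or contact force between any of the fingers, the arm and stored_2 above 0.5 N or contact force between any of the fingers, the arm and stored_3 above 0.5 N or contact force between any of the fingers, the arm and stored_4 above 0.5 N or contact force between any of the fingers, the arm and stored_5 above 0.5 N or contact force between any of the fingers, the arm and stored_6 above 0.5 N).
It fails at once if a stored housing is moved by more than 8 mm (distance of any of stored_1, stored_2, stored_3, stored_4, stored_5, stored_6 from where it was at the start of the episode above 0.008 m).
It fails at once if a housing is dropped from the boat from high up: its centre is past the lip while it is still more than 75 mm above the bench ((y of housing_a in the frame of boat above 0.077 m and height (world z) of housing_a above 0.075 m) or (y of housing_b in the frame of boat above 0.077 m and height (world z) of housing_b above 0.075 m)).
It also fails if it takes over 51 s, if anything falls off the work surface, if the arm or the gripper's body presses on something with over 40 N, if the wrist force passes 120 N, or if a joint passes its speed limit or range.

## Working session

There is one attempt and no reset: what is moved stays moved. The work goes in short steps, Python scripts to look and compute and a tool call to move; the robot and the scene stay as the last step left them, time stands still between calls to the robot, and variables do not carry over. Pictures are saved under pics/ and viewed, at most 10 in all, crops included, and the job is handed in when it is done.

Besides the shell and the picture viewer there is one more tool, called by a JSON object that holds its "method" and its "body". play_rows: Moves the arm, as the interface text tells. Its arguments: {"type":"object","properties":{"linear":{"type":"array","items":{"type":"array","items":{"type":"number"}}},"turn":{"type":"array","items":{"type":"number"}},"hand":{"type":"number"}},"required":["linear","turn"]}

```bash
mkdir -p pics; cat > h.py <<'E'
from plant import *
import numpy as np, cv2
from scipy.spatial.transform import Rotation as R
def cam(n):
    c=camera_info(n); K=np.array(c['camera_matrix']); D=np.array(c['distortion'],float)
    if 'mount' in c:
        s=state(); T=np.eye(4); q=s['tool_rot']; T[:3,:3]=R.from_quat([q[1],q[2],q[3],q[0]]).as_matrix(); T[:3,3]=s['tool_pos']
        M=T@np.array(c['mount']); return K,D,M[:3,3],M[:3,:3]
    a=np.array(c['attitude'],float)
    A=a if a.shape==(3,3) else R.from_quat([a[1],a[2],a[3],a[0]]).as_matrix()
    return K,D,np.array(c['origin']),A
def ray(c,px,z):
    K,D,o,A=c
    u=cv2.undistortPoints(np.array(px,float).reshape(-1,1,2),K,D).reshape(-1,2)
    d=np.c_[u,np.ones(len(u))]@A.T
    return o+d*((z-o[2])/d[:,2])[:,None]
def proj(c,P):
    K,D,o,A=c
    return cv2.projectPoints((np.array(P,float).reshape(-1,3)-o)@A,np.zeros(3),np.zeros(3),K,D)[0].reshape(-1,2)
def save(n,im): cv2.imwrite('pics/'+n,im[:,:,::-1])
E
python3 - <<'E'
from h import *
print(state())
for n in ('side','top'):
    im=grab_frame(n); save(n+'0.png',im); c=camera_info(n); print(n,c['origin'],c['attitude'])
    cc=cam(n)
    for t in ('boat','boat_grip','tray','liner_empty','mat','housing_a'):
        for d in trace(n,t)[:9]:
            ys,xs=np.where(d['region'])
            print(t,round(d['p'],2),np.round(d['location']),len(xs),xs.min(),xs.max(),ys.min(),ys.max(),np.round(ray(cc,[d['location']],0.01)[0],3))
E
```

```text
{'time': 0.0, 'joint_pos': array([-1.32701202e+00,  5.34045272e-02,  1.61430011e+00, -1.33161038e-05,
        1.47598137e+00, -1.18993710e-01]), 'joint_vel': array([-6.44955491e-05,  1.78824810e-04, -2.45378442e-03, -1.30888779e-03,
       -8.63628329e-04, -2.95297874e-04]), 'joint_efforts': array([-3.59214400e-04, -3.93677974e+01, -3.70176172e+01, -1.03614177e-04,
        7.08110645e-03, -5.18696467e-06]), 'tool_pos': array([ 0.22164504, -0.58371415,  0.23002981]), 'tool_rot': array([-1.04422621e-03,  9.83593416e-01,  1.80396496e-01, -7.18798967e-05]), 'contact_force': array([ 0.12826372, -0.88686737, -0.73422108]), 'ft_torque': array([-0.01976137,  0.0025326 ,  0.05554134]), 'grasp_force': 0.0, 'gripper_width': 0.998208523147328}
side [0.27218003 1.00416234 0.49569767] [ 0.10439811 -0.14201778  0.82091231 -0.54317121]
boat 0.62 [338. 196.] 842 313 356 168 212 [ 0.478 -0.161  0.01 ]
boat_grip 0.83 [334. 198.] 747 313 356 168 211 [ 0.484 -0.147  0.01 ]
tray 0.86 [277. 269.] 3923 222 328 236 308 [0.518 0.233 0.01 ]
liner_empty 0.94 [163. 224.] 525 142 181 217 235 [0.828 0.127 0.01 ]
l
[... 662 characters left out ...]
63 230 243 [0.563 0.285 0.01 ]
boat_grip 0.17 [156. 265.] 240 146 169 260 274 [0.49  0.279 0.01 ]
tray 0.57 [170. 256.] 1562 128 217 213 297 [0.51  0.243 0.01 ]
tray 0.21 [160. 283.] 245 149 172 275 289 [0.444 0.271 0.01 ]
liner_empty 0.76 [193. 265.] 1031 176 214 247 284 [0.481 0.184 0.01 ]
liner_empty 0.73 [212. 133.] 801 193 228 119 149 [0.836 0.112 0.01 ]
liner_empty 0.39 [313. 251.] 1107 294 348 237 268 [ 0.489 -0.126  0.01 ]
mat 0.69 [325. 265.] 2146 284 362 228 281 [ 0.451 -0.151  0.01 ]
mat 0.27 [192. 243.] 205 177 199 234 247 [0.538 0.184 0.01 ]
housing_a 0.53 [330. 244.] 224 317 341 241 250 [ 0.505 -0.172  0.01 ]
housing_a 0.51 [331. 259.] 216 319 342 256 265 [ 0.466 -0.168  0.01 ]
```

```bash
ls -la pics
```

```text
total 632
drwxr-xr-x 2 agent agent   4096 Dec  2 14:37 .
drwxr-xr-x 3 agent agent   4096 Dec  2 14:37 ..
-rw-r--r-- 1 agent agent 259866 Dec  2 14:37 side0.png
-rw-r--r-- 1 agent agent 372988 Dec  2 14:37 top0.png
```

View pics/side0.png

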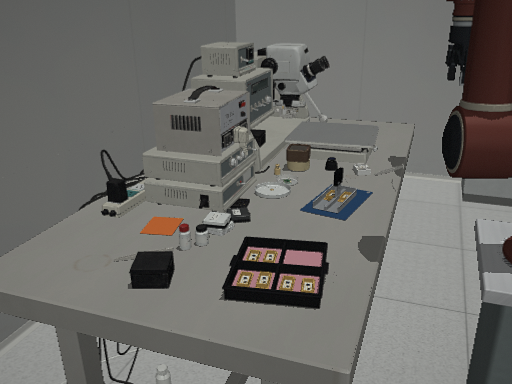

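View pics/top0.png

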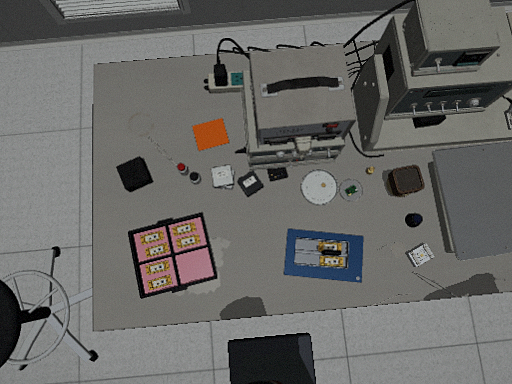

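{"method": "play_rows", "body": {"linear": [[0.015,0.025,0.01],[0.03,0.05,0.015],[0.035,0.06,0.015],[0.04,0.06,0.015],[0.04,0.06,0.015],[0.04,0.06,0.015],[0.04,0.06,0.01],[0.02,0.04,0]], "turn": [8,10,10,10,10,10,8,3]}}

```text
time: 1.7
tool_pos: [0.4551, -0.2103, 0.3177]
tool_rot: [0.001, 0.707, 0.707, 0.0]
contact_force: [-0.2, 0.0, -0.4]
gripper_width: 1.001
grasp_force: 0.0
```

{"method": "play_rows", "body": {"linear": [[0,0,0],[0,0,0]], "turn": [0,0]}}

```text
time: 1.95
tool_pos: [0.4536, -0.2126, 0.3162]
tool_rot: [0.0, 0.709, 0.706, -0.0]
contact_force: [-0.3, 0.5, 0.1]
gripper_width: 1.0
grasp_force: 0.0
```

```bash
python3 - <<'E'
from h import *
s=state(); print(s['time'],s['tool_pos'],s['tool_rot'],s['joint_pos']); print(np.round(camera_info('wrist')['mount'],3), camera_info('wrist')['camera_matrix'])
c=cam('wrist'); im=grab_frame('wrist'); save('w1.png',im)
for t,z in (('boat',.02),('boat_grip',.085),('mat',.003),('housing_a',.012)):
    for d in trace('wrist',t)[:3]:
        ys,xs=np.where(d['region'])
        r=cv2.minAreaRect(np.c_[xs,ys].astype(np.float32)); P=ray(c,cv2.boxPoints(r),z)
        print(t,round(d['p'],2),np.round(d['location']),len(xs),np.round(P[:,:2],3).tolist(),P.mean(0).round(4))
E
```

```text
1.95 [ 0.45355125 -0.21262296  0.31623088] [ 7.26594004e-05  7.08529693e-01  7.05680947e-01 -2.63806893e-04] [-5.86741773e-01 -2.84812125e-01  1.78346903e+00 -5.47414443e-04
  1.64289850e+00 -5.82752480e-01]
[[ 0.001 -0.951 -0.31   0.079]
 [ 1.     0.001 -0.    -0.001]
 [ 0.001 -0.31   0.951 -0.143]
 [ 0.     0.     0.     1.   ]] [[273.50855405   0.         258.55101303]
 [  0.         273.50855405 193.35724432]
 [  0.           0.           1.        ]]
boat 0.88 [278.  99.] 2756 [[0.435, -0.208], [0.459, -0.078], [0.526, -0.088], [0.509, -0.22]] [ 0.4823 -0.1486  0.02  ]
boat_grip 0.83 [277. 102.] 2881 [[0.438, -0.197], [0.458, -0.086], [0.515, -0.094], [0.5, -0.208]] [ 0.478  -0.1463  0.085 ]
mat 0.72 [255. 113.] 5462 [[0.392, -0.24], [0.436, -0.046], [0.554, -0.067], [0.526, -0.267]] [ 0.4771 -0.155   0.003 ]
housing_a 0.8 [287. 127.] 377 [[0.481, -0.198], [0.495, -0.14], [0.514, -0.144], [0.501, -0.203]] [ 0.4977 -0.171   0.012 ]
```

View pics/w1.png

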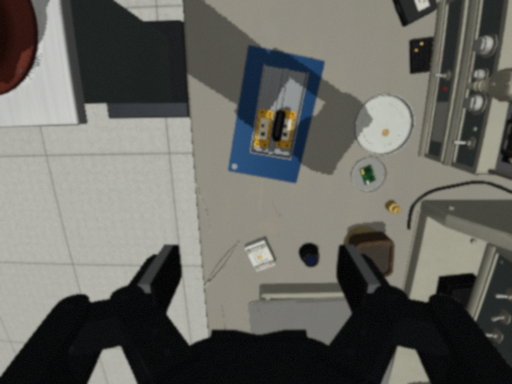

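{"method": "play_rows", "body": {"linear": [[0.005,0.01,-0.015],[0.005,0.01,-0.025],[0.005,0.01,-0.025],[0.005,0.01,-0.025],[0.005,0.01,-0.01],[0,0,0],[0,0,0]], "turn": [-3,-4,-3,0,0,0,0]}}

```text
time: 3.08
tool_pos: [0.4793, -0.1629, 0.2176]
tool_rot: [0.001, 0.767, 0.641, 0.0]
contact_force: [-0.6, 0.4, -0.4]
gripper_width: 0.999
grasp_force: 0.0
```

```bash
python3 - <<'E'
from h import *
s=state(); print(s['time'],s['tool_pos'],s['tool_rot'])
c=cam('wrist'); im=grab_frame('wrist'); cv2.imwrite('pics/w2.png',cv2.resize(im[:300,130:400],None,fx=2,fy=2)[:,:,::-1])
def rep(t,z,m):
        ys,xs=np.where(m); r=cv2.minAreaRect(np.c_[xs,ys].astype(np.float32)); P=ray(c,cv2.boxPoints(r),z)
        e=P[1]-P[0];f=P[2]-P[1]
        if np.hypot(*f[:2])>np.hypot(*e[:2]): e,f=f,e
        print(t,len(xs),np.round(cv2.boxPoints(r)).tolist(),'ctr',P.mean(0).round(4),'L',np.hypot(*e[:2]).round(4),np.hypot(*f[:2]).round(4),'ang',np.degrees(np.arctan2(e[1],e[0])).round(1))
hsv=cv2.cvtColor(im,cv2.COLOR_RGB2HSV)
blue=((hsv[...,0]>98)&(hsv[...,0]<125)&(hsv[...,1]>120)).astype(np.uint8)
n,l,st,_=cv2.connectedComponentsWithStats(blue); k=1+st[1:,4].argmax(); rep('blue',.003,l==k)
for t,z in (('boat',.005),('boat_grip',.085),('mat',.003),('housing_a',.012)):
    for d in trace('wrist',t)[:3]: rep(t+' %.2f'%d['p'],z,d['region'])
E
```

```text
3.075 [ 0.47928066 -0.1628894   0.21763195] [9.90054326e-04 7.67323198e-01 6.41259736e-01 2.84656586e-04]
blue 6835 [[210.0, 81.0], [304.0, 81.0], [304.0, 228.0], [210.0, 228.0]] ctr [ 0.4776 -0.1548  0.003 ] L 0.1975 0.1152 ang -97.4
boat 0.56 4444 [[230.0, 102.0], [287.0, 100.0], [290.0, 207.0], [233.0, 209.0]] ctr [ 0.4821 -0.1517  0.005 ] L 0.1425 0.0711 ang -96.6
boat_grip 0.62 4295 [[230.0, 101.0], [287.0, 101.0], [287.0, 207.0], [230.0, 207.0]] ctr [ 0.4829 -0.1359  0.085 ] L 0.1089 0.0547 ang -98.4
mat 0.64 4308 [[230.0, 101.0], [287.0, 101.0], [287.0, 207.0], [230.0, 207.0]] ctr [ 0.4803 -0.1509  0.003 ] L 0.1413 0.071 ang -98.4
mat 0.55 7869 [[208.0, 230.0], [208.0, 79.0], [305.0, 79.0], [305.0, 230.0]] ctr [ 0.4769 -0.1551  0.003 ] L 0.2031 0.1186 ang 76.7
housing_a 0.94 728 [[264.0, 149.0], [281.0, 148.0], [283.0, 192.0], [266.0, 193.0]] ctr [ 0.4963 -0.1709  0.012 ] L 0.0584 0.0221 ang -96.3
```

View pics/w2.png

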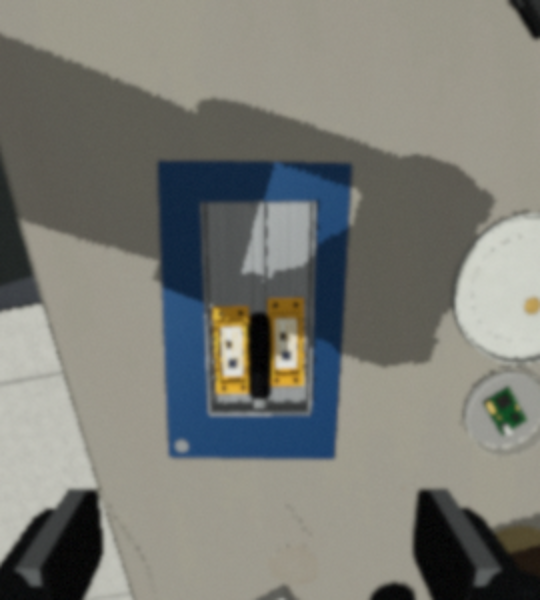

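```bash
python3 - <<'E'
from h import *
c=cam('wrist'); f=lambda p:[130+p[0]/2,p[1]/2]
L=ray(c,[f((200,201)),f((316,201))],.005); B=ray(c,[f((208,413)),f((311,413))],.019)
M=ray(c,[f((158,161)),f((352,163)),f((335,458)),f((169,458))],.003)
print(L,B,M.mean(0))
for P,Q,n in ((L.mean(0),B.mean(0),'boat'),((M[0]+M[1])/2,(M[2]+M[3])/2,'mat')):
    d=P-Q; print(n,np.hypot(*d[:2]),np.degrees(np.arctan2(d[1],d[0])),(P+Q)/2)
print('widths',np.linalg.norm(L[0]-L[1]),np.linalg.norm(B[0]-B[1]))
G=ray(c,[f((260,315)),f((260,398))],.085);print('grip',G,G.mean(0),np.linalg.norm(G[0]-G[1]))
# tray from top & housings
ct=cam('top'); im=grab_frame('top')
for t,z in (('tray',.028),('liner_empty',.006),('stored_1',.016)):
    for d in trace('top',t)[:7]:
        ys,xs=np.where(d['region']); r=cv2.minAreaRect(np.c_[xs,ys].astype(np.float32)); P=ray(ct,cv2.boxPoints(r),z)
        e=P[1]-P[0];g=P[2]-P[1]
        print(t,round(d['p'],2),np.round(cv2.boxPoints(r)).tolist(),'ctr',P.mean(0).round(4),np.hypot(*e[:2]).round(3),np.hypot(*g[:2]).round(3),'ang',np.degrees(np.arctan2(e[1],e[0])).round(1))
E
```

```text
[[ 0.45776068 -0.07432247  0.005     ]
 [ 0.52837581 -0.08698458  0.005     ]] [[ 0.43654265 -0.2073522   0.019     ]
 [ 0.50407368 -0.21947609  0.019     ]] [ 0.47664915 -0.15505317  0.003     ]
boat 0.13469745341074305 80.27195240891436 [ 0.48168821 -0.14703384  0.012     ]
mat 0.19854207059927545 79.13378475794774 [ 0.47664915 -0.15505317  0.003     ]
widths 0.07174137798319478 0.06861069822832996
grip [[ 0.48398319 -0.13633465  0.085     ]
 [ 0.47618358 -0.1802207   0.085     ]] [ 0.48008338 -0.15827767  0.085     ] 0.04457375737736514
tray 0.85 [[124.0, 226.0], [203.0, 210.0], [218.0, 283.0], [140.0, 300.0]] ctr [0.5143 0.2352 0.028 ] 0.206 0.19 ang -82.9
liner_empty 0.69 [[192.0, 125.0], [222.0, 117.0], [229.0, 142.0], [198.0, 150.0]] ctr [0.836  0.1179 0.006 ] 0.088 0.076 ang -79.4
liner_empty 0.66 [[174.0, 255.0], [207.0, 247.0], [214.0, 277.0], [181.0, 285.0]] ctr [0.4796 0.1823 0.006 ] 0.088 0.078 ang -81.7
liner_empty 0.6 [[293.0, 265.0], [295.0, 236.0], [342.0, 239.0], [340.0, 268.0]] ctr [ 0.4861 -0.1384  0.006 ] 0.073 0.123 ang -10.2
stored_1 0.77 [[147.0, 281.0], [170.0, 274.0], [173.0, 283.0], [150.0, 290.0]] ctr [0.4473 0.2701 0.016 ] 0.059 0.024 ang -77.9
stored_1 0.75 [[145.0, 265.0], [168.0, 259.0], [170.0, 269.0], [147.0, 275.0]] ctr [0.4844 0.2747 0.016 ] 0.061 0.027 ang -81.2
stored_1 0.75 [[144.0, 247.0], [167.0, 241.0], [170.0, 252.0], [147.0, 258.0]] ctr [0.5293 0.2744 0.016 ] 0.062 0.029 ang -79.8
stored_1 0.71 [[140.0, 236.0], [162.0, 230.0], [164.0, 239.0], [142.0, 245.0]] ctr [0.562  0.2868 0.016 ] 0.058 0.024 ang -81.0
stored_1 0.71 [[175.0, 239.0], [198.0, 233.0], [200.0, 242.0], [178.0, 248.0]] ctr [0.5452 0.1936 0.016 ] 0.06 0.024 ang -81.1
stored_1 0.52 [[172.0, 227.0], [193.0, 220.0], [196.0, 230.0], [175.0, 237.0]] ctr [0.5773 0.202  0.016 ] 0.056 0.026 ang -76.5
```

{"method": "play_rows", "body": {"linear": [[0,0.002,-0.02],[0,0,-0.035],[0,0,-0.04],[0,0,-0.035],[0,0,-0.02],[0,0,-0.012],[0,0,-0.006],[0,0,0]], "turn": [0.4,0,0,0,0,0,0,0]}}

```text
time: 4.53
tool_pos: [0.4788, -0.1603, 0.0483]
tool_rot: [0.0, 0.765, 0.644, 0.0]
contact_force: [0.0, 0.0, 0.5]
gripper_width: 0.999
grasp_force: 0.0
```

{"method": "play_rows", "body": {"linear": [[0,0,0],[0,0,0],[0,0,0],[0,0,0],[0,0,0],[0,0,0]], "turn": [0,0,0,0,0,0], "hand": 0.0}}

```text
time: 5.28
tool_pos: [0.479, -0.1604, 0.0484]
tool_rot: [0.0, 0.765, 0.644, 0.0]
contact_force: [0.9, -0.0, 1.1]
gripper_width: 0.13
grasp_force: 59.5
```

{"method": "play_rows", "body": {"linear": [[0,0,0.004],[0,0,0.008],[0,0,0.012],[0,0,0.008],[0,0,0.004],[0,0,0],[0,0,0],[0,0,0]], "turn": [0,0,0,0,0,0,0,0]}}

```text
time: 6.28
tool_pos: [0.4784, -0.1601, 0.0838]
tool_rot: [-0.0, 0.765, 0.644, -0.0]
contact_force: [0.1, 0.2, -2.0]
gripper_width: 0.126
grasp_force: 59.0
```

{"method": "play_rows", "body": {"linear": [[0.001,0.004,0],[0.002,0.01,0],[0.003,0.016,0],[0.003,0.02,0],[0.003,0.022,0],[0.003,0.022,0],[0.003,0.022,0],[0.003,0.02,0]], "turn": [0.5,1.5,2,2.5,2.5,2.5,2.5,2]}}

```text
time: 7.28
tool_pos: [0.4997, -0.0224, 0.0843]
tool_rot: [-0.0, 0.667, 0.745, 0.0]
contact_force: [-1.1, -0.4, -2.3]
gripper_width: 0.132
grasp_force: 59.0
```

{"method": "play_rows", "body": {"linear": [[0.003,0.018,0],[0.002,0.016,0],[0.001,0.011,0],[0,0.006,0],[0,0.002,0],[0,0,0],[0,0,0]], "turn": [2,1,0,0,0,0,0]}}

```text
time: 8.15
tool_pos: [0.5058, 0.0283, 0.0843]
tool_rot: [0.0, 0.648, 0.761, -0.0]
contact_force: [0.3, -0.1, -2.8]
gripper_width: 0.131
grasp_force: 59.0
```

```bash
python3 - <<'E'
from h import *
s=state(); print(s['time'],s['tool_pos'],s['tool_rot'])
c=cam('wrist'); im=grab_frame('wrist'); save('w3.png',im)
for t,z in (('tray',.028),('liner_empty',.006),('stored_1',.016),('housing_a',.06)):
    for d in trace('wrist',t)[:7]:
        ys,xs=np.where(d['region']); r=cv2.minAreaRect(np.c_[xs,ys].astype(np.float32)); P=ray(c,cv2.boxPoints(r),z)
        e=P[1]-P[0];g=P[2]-P[1]
        print(t,round(d['p'],2),np.round(cv2.boxPoints(r)).tolist(),'ctr',P.mean(0).round(4),np.hypot(*e[:2]).round(3),np.hypot(*g[:2]).round(3),'ang',np.degrees(np.arctan2(e[1],e[0])).round(1))
E
```

```text
8.15 [0.50577972 0.02834482 0.08427684] [ 6.69074101e-05  6.48422792e-01  7.61280419e-01 -4.96937307e-05]
tray 0.91 [[189.0, 0.0], [448.0, 0.0], [448.0, 72.0], [189.0, 72.0]] ctr [0.525  0.1571 0.028 ] 0.17 0.046 ang 10.5
liner_empty 0.88 [[206.0, 0.0], [310.0, 0.0], [310.0, 58.0], [206.0, 58.0]] ctr [0.4826 0.1583 0.006 ] 0.074 0.039 ang 9.2
stored_1 0.84 [[379.0, 0.0], [417.0, 0.0], [417.0, 33.0], [379.0, 33.0]] ctr [0.5778 0.1815 0.016 ] 0.027 0.021 ang 12.1
stored_1 0.74 [[333.0, 36.0], [335.0, -2.0], [369.0, 0.0], [367.0, 38.0]] ctr [0.5452 0.1741 0.016 ] 0.024 0.024 ang 99.1
housing_a 0.72 [[215.0, 197.0], [248.0, 197.0], [248.0, 250.0], [215.0, 250.0]] ctr [0.4859 0.0277 0.06  ] 0.021 0.039 ang 9.2
housing_a 0.59 [[267.0, 190.0], [300.0, 190.0], [300.0, 253.0], [267.0, 253.0]] ctr [0.52   0.0344 0.06  ] 0.021 0.046 ang 9.2
```

View pics/w3.png

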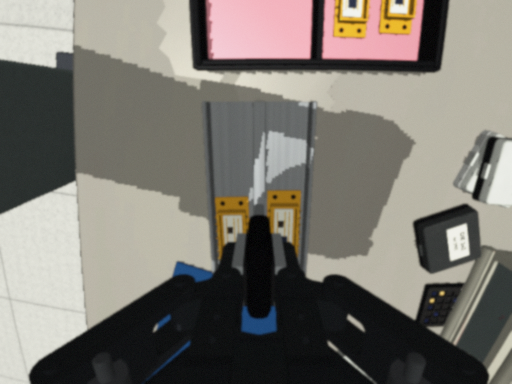

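```bash
python3 - <<'E'
from h import *
c=cam('wrist'); s=state(); p=s['tool_pos']; q=s['tool_rot']; a=2*np.arctan2(q[2],q[1]); Y=np.array([np.cos(a),np.sin(a)]);X=np.array([Y[1],-Y[0]])
def rep(n,px,z):
    for P in ray(c,px,z): print(n,'x %.4f y %.4f'%((P[:2]-p[:2])@X,(P[:2]-p[:2])@Y))
print(np.degrees(a))
rep('lip',[(206,102),(316,102)],p[2]-.045)
rep('rim outer bottom edge',[(194,71),(441,71)],.028)
rep('rim outer at floor',[(194,71),(441,71)],.0)
rep('rim left outer',[(192,2),(194,68)],.028); rep('rim right outer',[(449,2),(441,68)],.028)
rep('rim inner/liner',[(208,58),(311,59)],.028); rep('liner',[(208,58),(311,59)],.006)
E
```

```text
99.16777245628523
lip x -0.0362 y 0.0806
lip x 0.0360 y 0.0807
rim outer bottom edge x -0.0455 y 0.1011
rim outer bottom edge x 0.1249 y 0.1035
rim outer at floor x -0.0517 y 0.1042
rim outer at floor x 0.1427 y 0.1070
rim left outer x -0.0446 y 0.1432
rim left outer x -0.0454 y 0.1030
rim right outer x 0.1241 y 0.1472
rim right outer x 0.1246 y 0.1054
rim inner/liner x -0.0356 y 0.1092
rim inner/liner x 0.0333 y 0.1086
liner x -0.0394 y 0.1125
liner x 0.0372 y 0.1119
```

```bash
python3 - <<'E'
from h import *
c=cam('wrist'); im=cv2.imread('pics/w3.png')
cv2.imwrite('pics/w3c.png',cv2.resize(im[0:115,180:455],None,fx=2.8,fy=2.8,interpolation=cv2.INTER_CUBIC))
E
```

```text
(no output)
```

View pics/w3c.png

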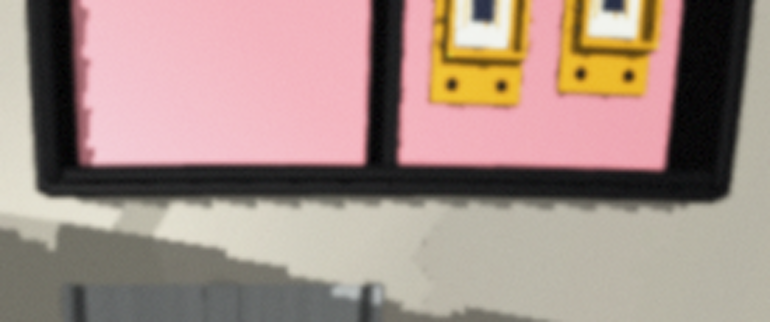

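{"method": "play_rows", "body": {"linear": [[-0.001,0,-0.004],[0,0,-0.008],[0,0,-0.009],[0,0,-0.007],[0,0,-0.004],[0,0,-0.001],[0,0,0]], "turn": [0,0,0,0,0,0,0]}}

```text
time: 9.28
tool_pos: [0.5049, 0.0287, 0.0514]
tool_rot: [0.0, 0.648, 0.761, 0.0]
contact_force: [0.2, -0.3, -2.8]
gripper_width: 0.135
grasp_force: 59.0
```

{"method": "play_rows", "body": {"linear": [[-0.0003,0.002,0],[-0.0006,0.004,0],[-0.0008,0.005,0],[-0.0006,0.004,0],[-0.0003,0.002,0],[0,0.001,0],[0,0,0]], "turn": [0,0,0,0,0,0,0]}}

```text
time: 10.15
tool_pos: [0.5022, 0.0467, 0.0513]
tool_rot: [0.0, 0.648, 0.761, -0.0]
contact_force: [0.7, 0.6, -1.9]
gripper_width: 0.129
grasp_force: 59.0
```

{"method": "play_rows", "body": {"linear": [[0,0.001,0],[-0.0002,0.001,0],[-0.0002,0.001,0],[-0.0002,0.001,0]], "turn": [0,0,0,0]}}

```text
time: 10.65
tool_pos: [0.5015, 0.0508, 0.0513]
tool_rot: [-0.0, 0.648, 0.761, 0.0]
contact_force: [0.2, -0.3, -1.4]
gripper_width: 0.13
grasp_force: 59.0
```

{"method": "play_rows", "body": {"linear": [[-0.0002,0.001,0],[-0.0002,0.001,0],[0,0,0]], "turn": [0,0,0]}}

```text
time: 11.02
tool_pos: [0.5014, 0.0522, 0.0515]
tool_rot: [0.001, 0.648, 0.762, -0.0]
contact_force: [-0.2, -2.6, -2.7]
gripper_width: 0.132
grasp_force: 59.2
```

{"method": "play_rows", "body": {"linear": [[-0.0002,0.001,0],[-0.0002,0.001,0],[0,0,0]], "turn": [0,0,0]}}

```text
time: 11.4
tool_pos: [0.5016, 0.0527, 0.052]
tool_rot: [0.002, 0.648, 0.762, -0.001]
contact_force: [2.2, -9.2, -1.0]
gripper_width: 0.134
grasp_force: 59.4
```

{"method": "play_rows", "body": {"linear": [[-0.0002,0.001,0.0015],[-0.0002,0.001,0.0015],[-0.0002,0.001,0.0015],[-0.0002,0.001,0.0015],[0,0,0]], "turn": [0,0,0,0,0]}}

```text
time: 12.02
tool_pos: [0.5006, 0.0574, 0.0576]
tool_rot: [0.002, 0.648, 0.762, -0.001]
contact_force: [1.5, -5.9, -2.7]
gripper_width: 0.13
grasp_force: 58.7
```

```bash
python3 - <<'E'
from h import *
s=state(); print(s['time'],s['tool_pos'],s['ft_torque'])
im=grab_frame('side'); cv2.imwrite('pics/s1.png',cv2.resize(im[190:320,220:400],None,fx=4,fy=4,interpolation=cv2.INTER_CUBIC)[:,:,::-1])
E
```

```text
12.025 [0.50064256 0.0574193  0.05762742] [-1.31723482 -0.28074549  0.02257473]
```

View pics/s1.png

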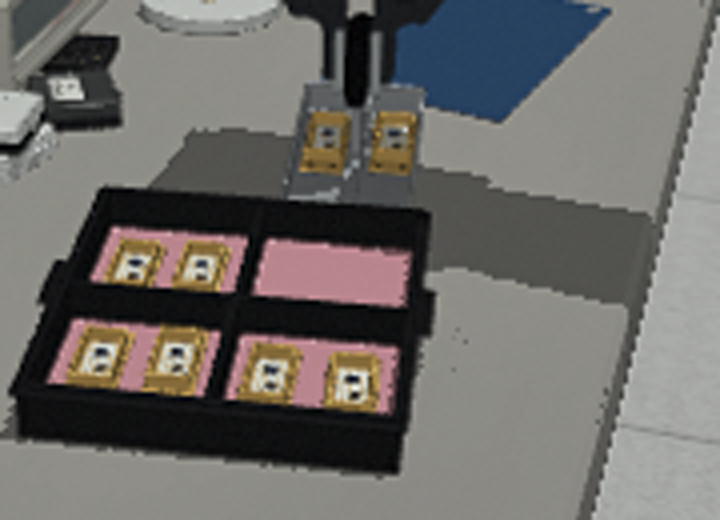

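{"method": "play_rows", "body": {"linear": [[-0.0002,0.001,0.0015],[-0.0002,0.001,0.0015],[-0.0002,0.001,0.0015],[0,0.0005,0.001],[0,0,0]], "turn": [0,0,0,0,0]}}

```text
time: 12.7
tool_pos: [0.4996, 0.0611, 0.0626]
tool_rot: [0.001, 0.648, 0.762, -0.001]
contact_force: [1.1, -5.3, -3.5]
gripper_width: 0.137
grasp_force: 58.3
```

```bash
cat > tilt.py <<'E'
from h import *
s=state(); print(s['time'],s['tool_pos'],s['contact_force'])
c=cam('wrist'); q=s['tool_rot']; a=2*np.arctan2(q[2],q[1]); Y=np.array([np.cos(a),np.sin(a),0]);X=np.array([Y[1],-Y[0],0])
for th in (0,6,8,10,12,14,16,20,35,40):
    t=np.radians(th); f=82*np.cos(t)-64*np.sin(t); d=82*np.sin(t)+64*np.cos(t)
    P=s['tool_pos']+f/1e3*Y+[0,0,.019-d/1e3]
    print(th,proj(c,[P-X*.0335,P+X*.0335]).round(1).tolist())
im=grab_frame('wrist'); cv2.imwrite('pics/%s.png'%__import__('sys').argv[1],cv2.resize(im[0:260,180:460],None,fx=2.3,fy=2.3,interpolation=cv2.INTER_CUBIC)[:,:,::-1])
for d in trace('wrist','housing_a')[:4]: print(d['p'],d['location'])
E
python3 tilt.py w4
```

```text
12.7 [0.49964111 0.06113612 0.06263607] [ 1.08624431 -5.30846639 -3.50224646]
0 [[209.9, 99.6], [312.4, 99.8]]
6 [[212.5, 110.6], [309.6, 110.7]]
8 [[213.2, 114.2], [308.8, 114.4]]
10 [[213.9, 118.0], [308.0, 118.1]]
12 [[214.6, 121.7], [307.2, 121.8]]
14 [[215.3, 125.4], [306.5, 125.5]]
16 [[215.9, 129.2], [305.8, 129.3]]
20 [[217.0, 136.7], [304.5, 136.8]]
35 [[220.3, 165.1], [300.9, 165.2]]
40 [[221.0, 174.7], [300.0, 174.8]]
0.76 [229.1, 225.8]
0.76 [285.4, 218.7]
```

View pics/w4.png

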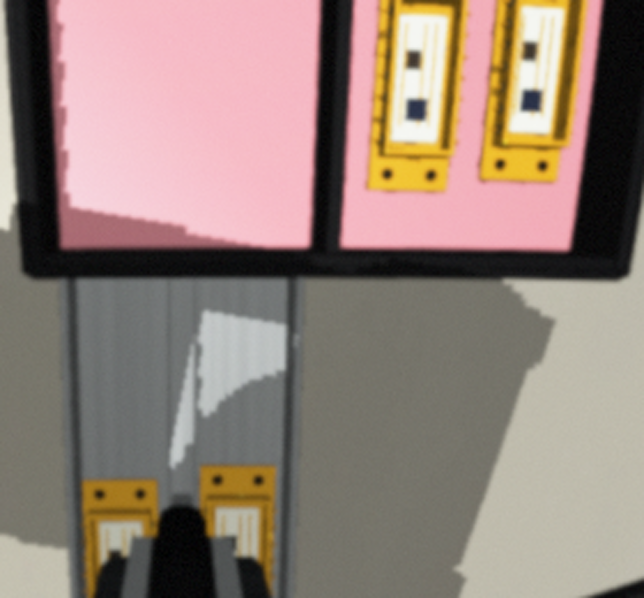

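{"method": "play_rows", "body": {"linear": [[0,-0.001,0.001],[0.0002,-0.001,0.003],[0,-0.0005,0.006],[0,0,0.008],[0,0,0.006],[0,0,0.004],[0,0,0.002],[0,0,0]], "turn": [0,0,0,0,0,0,0,0]}}

```text
time: 13.8
tool_pos: [0.4995, 0.0598, 0.0928]
tool_rot: [-0.0, 0.648, 0.761, 0.0]
contact_force: [0.5, 0.0, -2.0]
gripper_width: 0.131
grasp_force: 58.6
```

{"method": "play_rows", "body": {"linear": [[-0.0005,0.003,0],[-0.001,0.006,0],[-0.0015,0.009,0],[-0.002,0.012,0],[-0.002,0.012,0],[-0.0015,0.01,0],[-0.0015,0.008,0],[-0.001,0.006,0]], "turn": [0,0,0,0,0,0,0,0]}}

```text
time: 14.8
tool_pos: [0.4884, 0.1263, 0.0928]
tool_rot: [0.0, 0.648, 0.762, -0.0]
contact_force: [0.2, 0.2, -2.1]
gripper_width: 0.132
grasp_force: 58.6
```

{"method": "play_rows", "body": {"linear": [[-0.0007,0.004,0],[-0.0005,0.003,0],[-0.0003,0.002,0],[0,0.001,0],[0,0,0]], "turn": [0,0,0,0,0]}}

```text
time: 15.42
tool_pos: [0.4871, 0.1357, 0.0928]
tool_rot: [0.0, 0.648, 0.761, -0.0]
contact_force: [-0.6, 0.4, -2.3]
gripper_width: 0.133
grasp_force: 58.6
```

```bash
python3 tilt.py w5
```

```text
15.425 [0.48707738 0.1356623  0.09275818] [-0.61263729  0.39524815 -2.33311054]
0 [[210.1, 99.8], [312.4, 100.0]]
6 [[212.6, 110.8], [309.6, 110.9]]
8 [[213.3, 114.5], [308.7, 114.6]]
10 [[214.0, 118.2], [307.9, 118.3]]
12 [[214.7, 121.9], [307.2, 122.0]]
14 [[215.4, 125.6], [306.5, 125.8]]
16 [[216.0, 129.4], [305.8, 129.5]]
20 [[217.1, 136.9], [304.5, 137.0]]
35 [[220.3, 165.4], [300.9, 165.5]]
40 [[221.1, 174.9], [300.0, 175.1]]
0.91 [227.2, 222.4]
0.88 [283.3, 218.2]
```

View pics/w5.png

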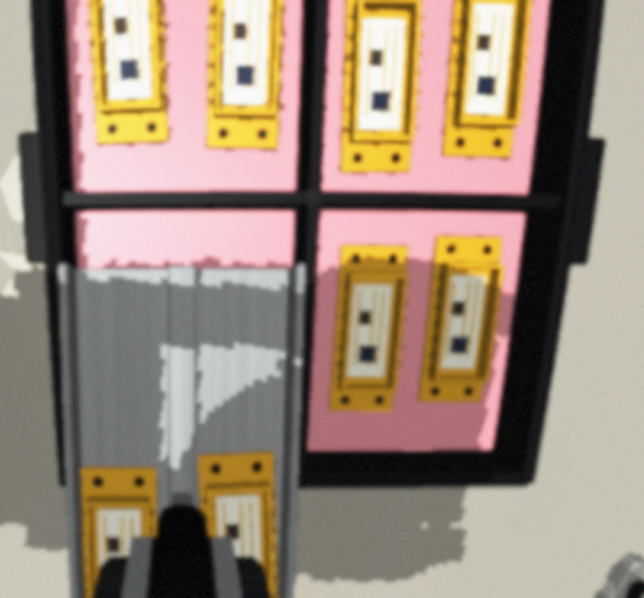

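```bash
python3 - <<'E'
from h import *
c=cam('wrist'); s=state(); p=s['tool_pos']; q=s['tool_rot']; a=2*np.arctan2(q[2],q[1]); Y=np.array([np.cos(a),np.sin(a)]);X=np.array([Y[1],-Y[0]])
def rep(n,px,z):
    for P in ray(c,[(180+u/2.3,v/2.3) for u,v in px],z): print(n,'x %.4f y %.4f'%((P[:2]-p[:2])@X,(P[:2]-p[:2])@Y))
rep('lip walls top',[(58,265),(305,265)],.039+.014); rep('lip floor',[(68,266),(300,266)],.039)
rep('divider right L/R',[(300,200),(320,200)],.028); rep('liner LR',[(76,215),(296,215)],.006)
rep('outer left',[(40,150),(58,400)],.028); rep('outer right',[(597,150),(532,480)],.028)
rep('mid div near/far rim',[(180,206),(180,193)],.028); rep('liner far',[(180,211)],.006)
E
```

```text
lip walls top x -0.0362 y 0.0724
lip walls top x 0.0332 y 0.0725
lip floor x -0.0358 y 0.0716
lip floor x 0.0344 y 0.0717
divider right L/R x 0.0353 y 0.0913
divider right L/R x 0.0416 y 0.0913
liner LR x -0.0380 y 0.0875
liner LR x 0.0381 y 0.0876
outer left x -0.0448 y 0.1058
outer left x -0.0434 y 0.0271
outer right x 0.1286 y 0.1084
outer right x 0.1251 y -0.0021
mid div near/far rim x -0.0020 y 0.0893
mid div near/far rim x -0.0020 y 0.0931
liner far x -0.0020 y 0.0887
```

{"method": "play_rows", "body": {"linear": [[0,0.002,0],[0,0.003,0],[0,0.003,0],[0,0.003,-0.001],[0,0.002,-0.002],[0,0,-0.003],[0,0,-0.004],[0,0,-0.004]], "turn": [0,0,0,0,0,0,0,0]}}

```text
time: 16.52
tool_pos: [0.4869, 0.1486, 0.0783]
tool_rot: [-0.0, 0.648, 0.761, -0.0]
contact_force: [0.7, 0.3, -2.5]
gripper_width: 0.134
grasp_force: 58.6
```

{"method": "play_rows", "body": {"linear": [[0,0,-0.003],[0,0,-0.001],[-0.0002,0.001,-0.001],[-0.0002,0.001,0],[-0.0002,0.001,0],[-0.0002,0.001,0],[-0.0002,0.001,0],[0,0,0]], "turn": [0,0,0,0,0,0,0,0]}}

```text
time: 17.52
tool_pos: [0.486, 0.1538, 0.0738]
tool_rot: [0.0, 0.648, 0.762, 0.0]
contact_force: [0.4, -0.2, -2.0]
gripper_width: 0.131
grasp_force: 58.6
```

{"method": "play_rows", "body": {"linear": [[-0.0002,0.001,0],[-0.0002,0.001,0],[0,0,0]], "turn": [0,0,0]}}

```text
time: 17.9
tool_pos: [0.4859, 0.155, 0.074]
tool_rot: [0.001, 0.648, 0.762, -0.001]
contact_force: [0.4, -4.5, -0.4]
gripper_width: 0.134
grasp_force: 58.9
```

{"method": "play_rows", "body": {"linear": [[-0.0002,0.001,0],[-0.0002,0.001,0],[0,0,0]], "turn": [0,0,0]}}

```text
time: 18.27
tool_pos: [0.486, 0.1557, 0.0745]
tool_rot: [0.002, 0.648, 0.762, -0.001]
contact_force: [-0.5, -10.8, 1.0]
gripper_width: 0.132
grasp_force: 59.2
```

{"method": "play_rows", "body": {"linear": [[-0.0002,0.001,0.0005],[-0.0002,0.001,0.0005],[-0.0002,0.001,0.0005],[-0.0002,0.001,0.0005],[-0.0002,0.001,0.0005],[-0.0002,0.0015,0.0003],[-0.0002,0.0015,0.0003],[-0.0002,0.0015,0.0003]], "turn": [0,0,0,0,0,0,0,0]}}

```text
time: 19.27
tool_pos: [0.4854, 0.1648, 0.079]
tool_rot: [0.003, 0.648, 0.762, -0.001]
contact_force: [0.3, -12.0, 6.8]
gripper_width: 0.135
grasp_force: 59.6
```

{"method": "play_rows", "body": {"linear": [[-0.0003,0.002,0.0004],[-0.0003,0.002,0.0008],[-0.0003,0.002,0.001],[0,0,0]], "turn": [0,0,0,0]}}

```text
time: 19.77
tool_pos: [0.4847, 0.171, 0.0817]
tool_rot: [0.003, 0.648, 0.762, -0.001]
contact_force: [-0.4, -11.8, 7.5]
gripper_width: 0.133
grasp_force: 59.4
```

```bash
python3 tilt.py w6
```

```text
19.775 [0.48473403 0.17101724 0.08170068] [ -0.38694244 -11.78289437   7.45492456]
0 [[209.7, 99.4], [312.3, 99.5]]
6 [[212.2, 110.3], [309.5, 110.5]]
8 [[212.9, 114.0], [308.6, 114.1]]
10 [[213.7, 117.7], [307.8, 117.8]]
12 [[214.3, 121.4], [307.0, 121.6]]
14 [[215.0, 125.2], [306.3, 125.3]]
16 [[215.6, 128.9], [305.6, 129.0]]
20 [[216.7, 136.4], [304.3, 136.5]]
35 [[220.0, 164.9], [300.6, 164.9]]
40 [[220.8, 174.5], [299.7, 174.5]]
0.77 [228.1, 230.3]
0.62 [284.3, 224.4]
```

View pics/w6.png

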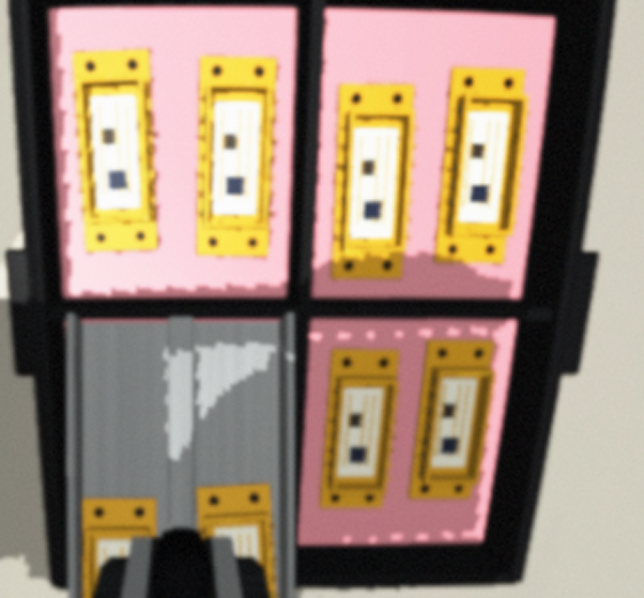

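{"method": "play_rows", "body": {"linear": [[-0.0003,0.002,0.0006],[-0.0003,0.002,0.0006],[-0.0003,0.002,0.0006],[-0.0003,0.002,0.0006],[-0.0003,0.002,0.0006],[-0.0003,0.002,0.0006],[-0.0003,0.002,0.0006],[0,0,0]], "turn": [0,0,0,0,0,0,0,0]}}

```text
time: 20.88
tool_pos: [0.4827, 0.186, 0.0856]
tool_rot: [0.003, 0.648, 0.762, 0.0]
contact_force: [1.4, -7.6, 4.4]
gripper_width: 0.13
grasp_force: 58.9
```

```bash
cat > look.py <<'E'
from h import *
s=state(); print(s['time'],s['tool_pos'],s['contact_force'])
for n in ('wrist','side'):
    c=cam(n); grab_frame(n)
    for d in trace(n,'housing_a'):
        ys,xs=np.where(d['region']); r=cv2.minAreaRect(np.c_[xs,ys].astype(np.float32)); P=ray(c,cv2.boxPoints(r),.014)
        e=P[1]-P[0];g=P[2]-P[1]
        print(n,round(d['p'],2),np.round(d['location']),len(xs),xs.min(),xs.max(),ys.min(),ys.max(),'ctr',P.mean(0).round(3)[:2],np.hypot(*e[:2]).round(3),np.hypot(*g[:2]).round(3))
    for d in trace(n,'boat')[:1]:
        ys,xs=np.where(d['region']); print(n,'boat',d['p'],xs.min(),xs.max(),ys.min(),ys.max())
E
python3 look.py
```

```text
20.875 [0.48273672 0.18599558 0.08559763] [ 1.4000016  -7.58816623  4.41650831]
wrist 0.71 [279. 196.] 2356 264 297 159 232 ctr [0.498 0.194] 0.026 0.064
wrist 0.68 [232. 196.] 2318 218 249 159 234 ctr [0.46  0.187] 0.025 0.066
wrist boat 0.97 209 308 156 333
side 0.7 [293. 254.] 264 285 299 243 264 ctr [0.505 0.17 ] 0.089 0.026
side 0.56 [309. 256.] 278 304 317 243 265 ctr [0.47  0.162] 0.027 0.09
side boat 0.9 282 322 202 264
```

{"method": "play_rows", "body": {"linear": [[-0.0003,0.002,0.0006],[-0.0003,0.002,0.0006],[-0.0003,0.002,0.0006],[-0.0003,0.002,0.0006],[-0.0003,0.002,0.0006],[0,0,0]], "turn": [0,0,0,0,0,0]}}

```text
time: 21.92
tool_pos: [0.4812, 0.1961, 0.0889]
tool_rot: [0.003, 0.648, 0.762, 0.0]
contact_force: [1.2, -8.1, 5.7]
gripper_width: 0.129
grasp_force: 58.9
```

```bash
python3 look.py
```

```text
21.925 [0.48122922 0.19607458 0.08888474] [ 1.23781022 -8.13957276  5.65125095]
wrist 0.97 [230. 205.] 2077 218 249 171 243 ctr [0.46  0.186] 0.025 0.066
wrist 0.91 [277. 204.] 2016 264 296 170 241 ctr [0.498 0.194] 0.026 0.065
wrist boat 0.76 209 308 168 333
side 0.68 [311. 251.] 311 303 318 242 265 ctr [0.47 0.16] 0.098 0.03
side 0.6 [293. 254.] 251 286 299 242 263 ctr [0.507 0.168] 0.092 0.026
side boat 0.83 281 323 201 265
```

{"method": "play_rows", "body": {"linear": [[0.0003,-0.002,0],[0.0005,-0.003,0],[0.0006,-0.004,0],[0.0006,-0.004,0],[0.0008,-0.005,0],[0.0008,-0.005,0.0005],[0.0008,-0.005,0.0005],[0.0008,-0.005,0.001]], "turn": [0,0,0,0,0,0,0,0]}}

```text
time: 23.22
tool_pos: [0.4844, 0.1639, 0.0886]
tool_rot: [-0.0, 0.648, 0.761, 0.0]
contact_force: [0.0, 0.2, -3.1]
gripper_width: 0.131
grasp_force: 58.4
```

```bash
python3 look.py
```

```text
23.225 [0.48441569 0.16385764 0.08864243] [ 0.02662957  0.21658851 -3.08184377]
wrist 0.97 [233. 165.] 2186 219 250 129 202 ctr [0.459 0.191] 0.024 0.06
wrist 0.89 [279. 165.] 2273 264 295 128 202 ctr [0.495 0.197] 0.024 0.061
wrist boat 0.81 209 308 167 334
side 0.77 [311. 257.] 216 305 319 249 265 ctr [0.464 0.174] 0.029 0.064
side 0.49 [296. 254.] 204 287 300 247 264 ctr [0.5   0.179] 0.07 0.026
side boat 0.93 286 324 195 259
```

{"method": "play_rows", "body": {"linear": [[0.0005,-0.003,0],[0.0008,-0.005,0.0005],[0.0008,-0.005,0.001],[0.0008,-0.005,0.0015],[0.0008,-0.005,0.003],[0.0008,-0.005,0.004],[0.0008,-0.005,0.005],[0.0008,-0.005,0.006]], "turn": [0,0,0,0,0,0,0,0]}}

```text
time: 24.52
tool_pos: [0.4906, 0.1259, 0.1101]
tool_rot: [0.0, 0.648, 0.761, 0.0]
contact_force: [-0.1, -0.6, -1.2]
gripper_width: 0.135
grasp_force: 58.4
```

{"method": "play_rows", "body": {"linear": [[0.0008,-0.005,0.008],[0.001,-0.006,0.01],[0.001,-0.006,0.01],[0.001,-0.008,0.008],[0.001,-0.008,0.004],[0,-0.004,0],[0,0,0]], "turn": [0,0,0,0,0,0,0]}}

```text
time: 25.4
tool_pos: [0.495, 0.0889, 0.1491]
tool_rot: [-0.0, 0.648, 0.761, -0.0]
contact_force: [-0.1, 0.0, -1.3]
gripper_width: 0.134
grasp_force: 58.4
```

```bash
python3 look.py
```

```text
25.4 [0.49495224 0.08891609 0.14909549] [-0.10521837  0.04109427 -1.2873102 ]
wrist 0.94 [274.  70.] 1672 265 291 40 106 ctr [0.494 0.197] 0.024 0.059
wrist 0.76 [239.  76.] 1637 228 254 40 105 ctr [0.46  0.192] 0.024 0.058
wrist boat 0.63 209 308 167 333
side 0.54 [308. 260.] 101 306 317 256 265 ctr [0.461 0.188] 0.022 0.035
side boat 0.63 291 328 154 216
```

{"method": "play_rows", "body": {"linear": [[0,-0.01,0],[-0.001,-0.02,0],[-0.002,-0.03,-0.002],[-0.002,-0.035,-0.006],[-0.002,-0.035,-0.008],[-0.002,-0.033,-0.008],[-0.002,-0.023,-0.008],[-0.001,-0.014,-0.007]], "turn": [-1,-2,-3,-3.5,-3.5,-3,-2.2,-1]}}

```text
time: 26.7
tool_pos: [0.483, -0.1122, 0.1103]
tool_rot: [0.0, 0.767, 0.642, -0.0]
contact_force: [0.5, 0.5, -2.5]
gripper_width: 0.129
grasp_force: 58.5
```

{"method": "play_rows", "body": {"linear": [[0,-0.005,-0.004],[0,-0.001,-0.003],[0,0,-0.002],[0,0,0],[0,0,0]], "turn": [0,0,0,0,0]}}

```text
time: 27.32
tool_pos: [0.4835, -0.1165, 0.1018]
tool_rot: [0.0, 0.766, 0.643, 0.0]
contact_force: [0.6, 0.3, -1.5]
gripper_width: 0.136
grasp_force: 58.5
```

```bash
cat > b.py <<'E'
from h import *
s=state(); q=s['tool_rot']; print(s['time'],s['tool_pos'],np.degrees(2*np.arctan2(q[2],q[1])),s['contact_force'])
c=cam('wrist'); im=grab_frame('wrist')
for d in trace('wrist','boat')[:1]:
    m=d['region']; ys,xs=np.where(m); print('boat',d['p'],xs.min(),xs.max(),ys.min(),ys.max())
    r0=ys.min()
    for r in range(r0,r0+6,2): print(r,np.where(m[r])[0][[0,-1]])
ct=cam('top'); im=grab_frame('top')
for t,z in (('mat',.003),('boat',.005),('housing_a',.016)):
    for d in trace('top',t)[:9]:
        ys,xs=np.where(d['region']); r=cv2.minAreaRect(np.c_[xs,ys].astype(np.float32)); P=ray(ct,cv2.boxPoints(r),z); e=P[1]-P[0]
        print(t,round(d['p'],2),len(xs),P.mean(0).round(3)[:2],np.degrees(np.arctan2(e[1],e[0])).round(1))
E
python3 b.py
```

```text
27.325 [ 0.48345186 -0.11646686  0.10179057] 80.02774998057019 [ 0.61168056  0.28145627 -1.49238121]
boat 0.96 208 308 167 333
167 [301 302]
169 [214 303]
171 [213 303]
mat 0.71 841 [ 0.478 -0.146] -12.2
housing_a 0.76 209 [0.496 0.198] -79.9
housing_a 0.68 213 [0.461 0.192] -79.3
```

{"method": "play_rows", "body": {"linear": [[0,0,-0.004],[0,0,-0.006],[0,0,-0.005],[0,0,-0.003],[0,0,-0.001],[0,0,0]], "turn": [0,0,0,0,0,0]}}

```text
time: 28.38
tool_pos: [0.4833, -0.1168, 0.0826]
tool_rot: [-0.0, 0.766, 0.643, 0.0]
contact_force: [-1.1, -0.3, -2.2]
gripper_width: 0.131
grasp_force: 58.5
```

{"method": "play_rows", "body": {"linear": [[-0.0004,-0.0025,-0.001],[-0.0004,-0.0025,-0.001],[-0.0005,-0.003,-0.0015],[-0.0005,-0.003,-0.0015],[-0.0005,-0.003,-0.0015],[-0.0005,-0.003,-0.0015],[-0.0005,-0.003,-0.0015],[-0.0005,-0.003,-0.0015]], "turn": [0,0,0,0,0,0,0,0]}}

```text
time: 29.38
tool_pos: [0.4802, -0.1404, 0.0734]
tool_rot: [0.001, 0.766, 0.643, 0.0]
contact_force: [-2.5, 1.5, 7.6]
gripper_width: 0.131
grasp_force: 60.3
```

{"method": "play_rows", "body": {"linear": [[-0.0005,-0.003,-0.0022],[-0.0005,-0.003,-0.0022],[-0.0005,-0.003,-0.0023],[-0.0005,-0.003,-0.0023],[-0.0005,-0.003,-0.0024],[-0.0005,-0.003,-0.0025],[-0.0005,-0.003,-0.0025],[-0.0005,-0.003,-0.0025]], "turn": [0,0,0,0,0,0,0,0]}}

```text
time: 30.38
tool_pos: [0.4767, -0.1656, 0.055]
tool_rot: [0.002, 0.766, 0.643, -0.0]
contact_force: [-3.5, -1.7, 7.7]
gripper_width: 0.129
grasp_force: 62.3
```

```bash
python3 b.py
```

```text
30.375 [ 0.47665204 -0.16561953  0.05499649] 80.00797508029238 [-3.49324427 -1.69408531  7.68594037]
boat 0.62 204 312 124 333
124 [254 263]
126 [204 312]
128 [204 312]
mat 0.75 1392 [ 0.478 -0.153] -11.5
mat 0.46 212 [0.462 0.194] -81.3
boat 0.63 558 [ 0.486 -0.126] -9.5
housing_a 0.8 223 [0.461 0.192] -81.3
housing_a 0.73 222 [0.495 0.197] -81.2
housing_a 0.6 196 [0.564 0.287] -78.3
housing_a 0.53 1331 [ 0.478 -0.151] -12.6
```

{"method": "play_rows", "body": {"linear": [[-0.0005,-0.003,-0.0025],[-0.0003,-0.002,-0.0025],[0,-0.001,-0.0025],[0,0,-0.0025],[0,0,0]], "turn": [0,0,0,0,0]}}

```text
time: 31.3
tool_pos: [0.4763, -0.1724, 0.0467]
tool_rot: [0.002, 0.766, 0.643, -0.001]
contact_force: [-7.7, -0.8, 18.6]
gripper_width: 0.128
grasp_force: 63.8
```

```bash
python3 b.py
```

```text
31.3 [ 0.47628434 -0.17239053  0.04674142] 80.027126868971 [-7.71550257 -0.84061021 18.56625626]
boat 0.78 201 315 113 333
113 [288 300]
115 [203 314]
117 [202 315]
mat 0.69 1349 [ 0.478 -0.154] -12.9
boat 0.66 614 [ 0.485 -0.129] -10.5
housing_a 0.65 246 [0.46 0.19] -76.8
housing_a 0.49 191 [0.495 0.198] -81.2
housing_a 0.29 613 [ 0.485 -0.127] -11.0
```

{"method": "play_rows", "body": {"linear": [[0,0.001,-0.002],[0,0.001,-0.002],[0,0.001,-0.002],[0,0,0]], "turn": [0,0,0,0]}}

```text
time: 32.1
tool_pos: [0.4775, -0.1724, 0.0466]
tool_rot: [0.004, 0.766, 0.643, -0.003]
contact_force: [-22.7, -4.4, 47.3]
gripper_width: 0.134
grasp_force: 68.0
```

```bash
python3 b.py
```

```text
32.1 [ 0.47748886 -0.17236161  0.04655543] 80.08129390440571 [-22.74786642  -4.36363064  47.29757305]
boat 0.91 201 315 114 333
114 [206 309]
116 [202 314]
118 [202 315]
mat 0.67 1422 [ 0.478 -0.153] -10.9
boat 0.97 570 [ 0.487 -0.127] -95.3
boat 0.53 573 [0.481 0.182] -81.2
housing_a 0.8 235 [0.496 0.198] -81.2
housing_a 0.69 195 [0.461 0.191] -79.3
```

{"method": "play_rows", "body": {"linear": [[0,0,0.002],[0,0,0.002],[0,0,0]], "turn": [0,0,0]}}

```text
time: 32.78
tool_pos: [0.4784, -0.1714, 0.0467]
tool_rot: [0.006, 0.766, 0.643, -0.0]
contact_force: [-3.6, -6.0, 20.3]
gripper_width: 0.135
grasp_force: 63.7
```

{"method": "play_rows", "body": {"linear": [[0,0,0.001],[0,0,0.001],[0,0,0]], "turn": [0,0,0]}}

```text
time: 33.15
tool_pos: [0.4781, -0.1703, 0.0468]
tool_rot: [0.005, 0.766, 0.643, 0.0]
contact_force: [0.2, -4.7, 10.0]
gripper_width: 0.132
grasp_force: 62.7
```

{"method": "play_rows", "body": {"linear": [[0,0,0],[0,0,0],[0,0,0],[0,0,0],[0,0,0],[0,0,0]], "turn": [0,0,0,0,0,0], "hand": 0.085}}

```text
time: 33.9
tool_pos: [0.4746, -0.1667, 0.0426]
tool_rot: [-0.0, 0.766, 0.643, -0.0]
contact_force: [0.2, 0.0, -0.7]
gripper_width: 0.997
grasp_force: 0.0
```

{"method": "play_rows", "body": {"linear": [[0,0,0.01],[0,0,0.025],[0,0,0.035],[0,0,0.035],[0,0,0.03],[0,0,0.02],[0,0,0.01],[0,0,0]], "turn": [0,0,0,0,0,0,0,0]}}

```text
time: 34.9
tool_pos: [0.4747, -0.1668, 0.2078]
tool_rot: [0.0, 0.766, 0.643, 0.0]
contact_force: [0.6, -0.3, -0.5]
gripper_width: 0.988
grasp_force: 0.0
```

```bash
python3 - <<'E'
from h import *
s=state(); q=s['tool_rot']; print(s['time'],s['tool_pos'],s['contact_force'],s['gripper_width'])
for n in ('wrist','side'):
    c=cam(n); im=grab_frame(n)
    if n=='wrist': w=im
    for t,z in (('boat',.005),('mat',.003),('housing_a',.016)):
        for d in trace(n,t)[:8]:
            ys,xs=np.where(d['region']); r=cv2.minAreaRect(np.c_[xs,ys].astype(np.float32)); B=cv2.boxPoints(r); P=ray(c,B,z); e=P[1]-P[0];g=P[2]-P[1]
            print(n,t,round(d['p'],2),len(xs),B.round().tolist(),P.mean(0).round(3)[:2],np.hypot(*e[:2]).round(3),np.hypot(*g[:2]).round(3),np.degrees(np.arctan2(e[1],e[0])).round(1))
E
python3 b.py | tail -12
```

```text
34.9 [ 0.47474824 -0.166839    0.20784393] [ 0.55512996 -0.28132247 -0.45411553] 0.9880443712925295
wrist boat 0.65 6167 [[229.0, 220.0], [233.0, 109.0], [292.0, 111.0], [289.0, 222.0]] [ 0.476 -0.168] 0.146 0.072 76.6
wrist mat 0.64 8253 [[211.0, 74.0], [310.0, 74.0], [310.0, 229.0], [211.0, 229.0]] [ 0.478 -0.154] 0.117 0.202 -9.9
side boat 0.95 942 [[313.0, 202.0], [341.0, 164.0], [366.0, 182.0], [338.0, 220.0]] [ 0.483 -0.22 ] 0.322 0.163 -91.7
side mat 0.85 818 [[300.0, 200.0], [370.0, 188.0], [375.0, 215.0], [305.0, 227.0]] [ 0.467 -0.112] 0.212 0.175 -138.4
side mat 0.18 197 [[301.0, 277.0], [314.0, 277.0], [314.0, 292.0], [301.0, 292.0]] [0.451 0.256] 0.024 0.05 -161.3
side housing_a 0.45 88 [[287.0, 262.0], [290.0, 254.0], [300.0, 257.0], [298.0, 266.0]] [0.494 0.199] 0.034 0.024 -82.9
35.3 [ 0.47439842 -0.16664357  0.2069782 ] 79.98566887878577 [-0.21020775 -0.44811938  0.30602111]
boat 0.8 233 292 112 221
112 [267 270]
114 [234 292]
116 [233 292]
mat 0.85 1432 [ 0.483 -0.129] -12.3
mat 0.18 622 [0.482 0.181] -79.5
boat 0.87 1060 [ 0.483 -0.149] -11.4
housing_a 0.7 243 [0.46  0.191] -81.3
housing_a 0.51 218 [0.496 0.197] -81.2
housing_a 0.18 1085 [ 0.483 -0.147] -11.4
```

```bash
python3 -c "
from plant import *
print(job_done())"
```

```text
the job is handed in; nothing more can be done
None
```

I handed the job in at about 35 s of the 51 s allowed, but I got no verdict back. By the camera measurements, both housings lie flat on the empty compartment's liner, and the boat is released on the mat about 8 mm from its middle. I had no pictures left to view the end state by eye, and I inferred that the boat is level from a firm stop when pressing down. The interface cannot tilt the tool, so I tipped the boat by pushing its lip against the tray's outer wall and then against the inside of the compartment's far wall, not by holding the lip above the dividers.

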